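Push a feed roller up the loading ramp of a gauging stand

TASK

Load the orange feed roller into the gauging stand: push it off the bench and up the ramp with your fingertips, slowly and gently, staying behind it so that it never runs free or rolls back down, all the way against the two rubber stops, so that the red sprung latch comes up behind it and keeps it there. Then draw the hand away and leave the roller resting on the latch. Only push the roller, never pick it up, and leave the other things on the bench as they are.

Things in the scene. Friction and masses are not known exactly. Their poses are not given: they have to be found in the camera images.
- roller: Loose smooth orange-anodised metal feed roller, 44 mm diameter, 104 mm long, edges chamfered 3 mm, a white hub and a steel bearing flush in each end; about 0.2 kg. It rolls easily and, pushed fast, runs ahead of the fingers. Origin mid-length on its axis; y = its axis (x and z turn as it rolls). Starts on the bench 45 to 70 mm before the ramp's foot, near its centre line (7 mm) and square to it (0.08 rad).
- stand: Fixed grey and aluminium gauging stand. Origin on the bench at the middle of the ramp's foot; x = level direction in which the ramp rises, y = across it, z up. On the bench two white plastic wings, 26 mm high, flare from the ramp's edges at the foot to 70 mm either side of the centre line 46 mm before it, and lead the roller in.
- deck: The ramp, fixed to the stand: a plane rising at 9 degrees (0.157 rad) from the bench, no step at its foot. Origin as the stand's; x = uphill along the plane, y = across, z = square to the plane, which is z = 0. Channel 107 to 108 mm wide between white plastic cheeks 26 mm high. A roller let go on it runs back; push it with the fingertips lower than its axis (22 mm above the plane). Beside x = 121 to 167 mm, 71 mm off centre, stand dark gauge heads 57 mm high.
- stop (a point): Where the middle of the roller's axis is when the roller touches the two rubber stops: x = 148 mm, y = 0, z = 22 mm in the deck's frame, axes as the deck's. The stops are black 16 mm discs at y = +-28 mm, 22 mm above the plane, facing downhill on an end plate (x = 176 mm, 34 mm above the plane).
- seat (a point): Where the middle of the roller's axis comes to rest against the raised latch: x = 144 mm, y = 0, z = 22 mm in the deck's frame (3.6 mm short of where the stops hold it). Axes as the deck's.
- latch (a joint): Sprung one-way latch: two red leaves in slots at y = +-37 to +-52 mm of the deck, hinged at x = 88 mm, free ends uphill at x = 127 mm. 0 = raised by its spring (free ends 9 mm above the plane), 0.225 rad = flush. The roller's weight presses it down; it springs up behind the roller once that reaches the stops, unless a finger stands on it: keep tips within y = +-34 mm or 10 mm above the plane.
- brush: Bystander: black antistatic brush, 158 mm long.
- standoff: Bystander: small turned aluminium stand-off standing upright, 16x18 mm, 30 mm high.
- solvent: Bystander: white solvent bottle with blue cap, 62 mm across, 128 mm high.
- bin_a: Bystander: black open parts bin with silver screws, 100x69 mm, 38 mm high.
- driver: Bystander: red precision screwdriver, 148 mm long.
- board: Bystander: round black circuit board, 75 mm across, 5 mm thick.
Things that resemble listed ones, but are neither listed nor needed, are in the scene too. There is more than one size of the roller; the one meant has the size given above.

How it is judged:
By the outcome, as a careful person would: the job done as asked, in the order asked, and still so for the second after the job is handed in, with the robot touching nothing.
It also fails if it takes over 45 s, if anything falls off the work surface, if the arm or the gripper's body presses on something with over 40 N, if the wrist force passes 120 N, or if a joint passes its speed limit or range.

ROBOT

A 6-joint arm with a two-finger parallel gripper is mounted at the origin on a cart in front of the work surface, level with it; the furniture and walls round the work are solid. World frame = base frame: x ahead of the robot, y to its left, z up, the work surface at z = 0. Lengths are in m, angles in degrees, forces in N, time in s.
With the tool pointing down it reaches from about 0.35 to 0.875 m from the base axis. Payload 4.2 kg.
Tool frame: the origin (TCP) lies at the centre of the arm's flange, where the gripper is bolted on; the fingertips stand 182 mm ahead of it and the grasp point (between the pads) lies 164 mm ahead of it (r.nose_length is the distance from the TCP to the fingertips, in m); z points along the fingers, y is the line along which they close (so a half turn about z gives the same grasp; the last joint's range is limited). The gripper opens to 87 mm and grips with 3 to 60 N. Pads are 19 mm wide; open, the fingers measure 117 mm over their backs; the gripper's body (75 mm by 190 mm) begins 51 mm behind the grasp point.
Start: joints at [14.817, 22.042, 0.453, 0, -68.411, -14.817], TCP at [0.625, 0, 0.405] pointing down, gripper open.
Joint ranges: [-179.83, 179.83], [-69.29, 118.12], [-61.27, 80.66], [-181.25, 117.63], [-171.15, -9.14], [-177.46, 177.46]. Speed limits (degrees/s): [159.86, 159.86, 180, 180, 180, 180].

INTERFACE

Orientations are given as a 3x3 rotation matrix whose columns are the frame's x, y, z axes.
In Python, from station import r, vision gives the robot as it stands. The module is installed in compiled form; this text tells all that it offers.
- The arm moves only by the shell command python3 -m creep 'ROWS'. ROWS is JSON, a list of rows, each a list of 7 numbers: the opening, from -1 (shut) to 1 (fully open), then the shift along the tool's x, y, z in mm, then the turn, a rotation vector about the tool's x, y, z in degrees. A call has 1 to 8 rows; each row is the pose to reach, as a shift and turn from the pose commanded when the call began, along the tool's axes at that moment; what a row does not reach only later rows make up. A row lasts 1/12 s, in which the tool goes at most 41.7 mm and 7.16 degrees, less where a joint would pass 70% of its speed; a pose out of reach is approached as far as the arm can. A call with a gripper value outside its range is refused whole. The fingers move at their own pace and stop on an object; the grip force is fixed at half the most. Time passes only in rows, so rows that repeat a pose let the fingers close. It gives the time, the measured TCP pose, the force, the opening and the grip force at its end, in the units of the state.
- r.sense(): the state, without advancing time (a new reading comes with each control period).
- vision.capture(name): name is "side" or "top"; returns (picture, depth): 420x560x3 uint8, red, green, blue; 420x560 float32, m along the optical axis (not along the pixel's ray), 0 where there is no reading.
- vision.camera_model(name): a dict with "vertical_fov" (degrees; the focal length in pixels is half the picture's height over the tangent of half this angle, whatever the lens; pixels are square), "cx", "cy" (the principal point, pixels), "extrinsics" (4x4, takes a point from camera to world coordinates). Camera axes: x right, y down, z forward; pixel columns grow to the right and rows downward; lengths in m; the calibration is good to about 2 mm. A picture is of the moment at which its call begins. camera_model takes no time and is no camera call.
- r.finish_job(): hands the job in; it is judged then, once.
Trained networks look in the newest picture that a camera, given by its name, has taken for a name from the list of things; names that differ only in an ending like _2 or _b are one class to them, and where a whole thing is asked for, a point or a joint stands for the part that bears it (a point fixed in the world has none). Each returns a list of dicts, best first, with "conf" (0 to 1); they miss things now and then, are a little off and sometimes report something else, mostly with a low value. They report only what shows in the picture. A call takes as long as a camera call. They do not tell look-alikes from the thing itself.
- vision.find_in(camera, thing): "uv" ([column, row] in pixels, amid what is visible of it).
- vision.cut_out(camera, thing): "region" (420x560 bool, what is visible of it) and "uv" ([column, row] in pixels, amid what is visible of it).
The state is a dict: "time_s": time; "joints": joint angles; "joint_velocities": joint speeds; "effort": joint torques, N m; "tcp_pos": TCP position; "ee_rot": TCP orientation; "wrist_force": force on the tool from outside, world axes, zero at the start; "moment": the same for the moment, N m; "gripper_width": opening from 0.0 (shut) to 1.0 (fully open); "gripper_force": force on a finger pad.
Only numpy, scipy, OpenCV 4.12 (cv2) and the standard library are available. Lean on these libraries where they do the work, as an engineer would, in place of code of your own. Each camera call takes 0.05 s, during which the arm holds its last target. There are 200 camera calls.

## Working session

There is one attempt and no reset: what is moved stays moved. The work goes in short steps, Python scripts to look and compute and a shell command to move; the robot and the scene stay as the last step left them, time stands still between calls to the robot, and variables do not carry over. Pictures are saved under pics/ and viewed, at most 10 in all, crops included, and the job is handed in when it is done.

```bash
mkdir -p pics; cat > h.py <<'E'
import numpy as np, cv2
from station import r, vision
def K(n):
    m=vision.camera_model(n); return 210/np.tan(np.radians(m["vertical_fov"])/2),m["cx"],m["cy"],np.array(m["extrinsics"])
def pts(n,d):
    f,cx,cy,T=K(n); v,u=np.mgrid[:420,:560]
    P=np.stack([(u-cx)/f*d,(v-cy)/f*d,d],-1)
    return P@T[:3,:3].T+T[:3,3]
def proj(n,p):
    f,cx,cy,T=K(n); q=(np.atleast_2d(p)-T[:3,3])@T[:3,:3]
    return q[:,:2]/q[:,2:]*f+[cx,cy]
E
python3 - <<'E'
from h import *
for n in("side","top"):
    im,d=vision.capture(n); np.savez(f"{n}0.npz",im=im,d=d)
    cv2.imwrite(f"pics/{n}0.png",im[...,::-1])
    P=pts(n,d)
    print(n,K(n)[3].round(3).tolist())
    for t in("roller","stand","deck","latch"):
        for o in vision.cut_out(n,t):
            g=o["region"]&(d>0)
            print(t,round(o["conf"],2),np.round(o["uv"]),g.sum(),np.median(P[g],0).round(3) if g.any() else "")
E
```

```text
side [[-0.997, 0.048, -0.067, 0.564], [0.081, 0.68, -0.729, 0.542], [0.01, -0.732, -0.682, 0.676], [0.0, 0.0, 0.0, 1.0]]
roller 0.86 [294. 180.] 593 [ 0.474 -0.285  0.035]
roller 0.76 [358. 177.] 282 [ 0.286 -0.319  0.029]
roller 0.59 [297. 145.] 246 [ 0.451 -0.482  0.028]
stand 0.79 [271. 226.] 4240 [ 0.537 -0.112  0.022]
deck 0.61 [272. 222.] 3146 [ 0.538 -0.126  0.032]
top [[-0.025, -0.985, 0.17, 0.248], [-0.999, 0.029, 0.022, -0.148], [-0.026, -0.169, -0.985, 1.534], [0.0, 0.0, 0.0, 1.0]]
roller 0.85 [359. 273.] 323 [ 0.282 -0.329  0.031]
roller 0.79 [345. 208.] 454 [ 0.473 -0.295  0.041]
roller 0.68 [415. 212.] 342 [ 0.449 -0.49   0.032]
stand 0.62 [291. 188.] 3702 [ 0.53  -0.15   0.018]
deck 0.72 [294. 187.] 2958 [ 0.533 -0.15   0.021]
latch 0.44 [303. 174.] 139 [ 0.566 -0.153  0.022]
```

```bash
python3 - <<'E'
from h import *
a=np.load("side0.npz")["im"];b=np.load("top0.npz")["im"]
ca=cv2.resize(a[120:290,190:390],(800,600)[0:1]+(600,) if 0 else (700,595),interpolation=cv2.INTER_CUBIC)
cb=cv2.resize(b[130:300,240:440],(700,595),interpolation=cv2.INTER_CUBIC)
cv2.imwrite("pics/ca.png",ca[...,::-1]);cv2.imwrite("pics/cb.png",cb[...,::-1])
E
```

```text
(no output)
```

View pics/side0.png

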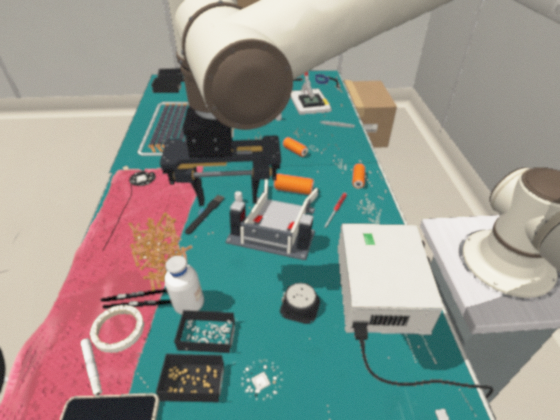

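View pics/cb.png

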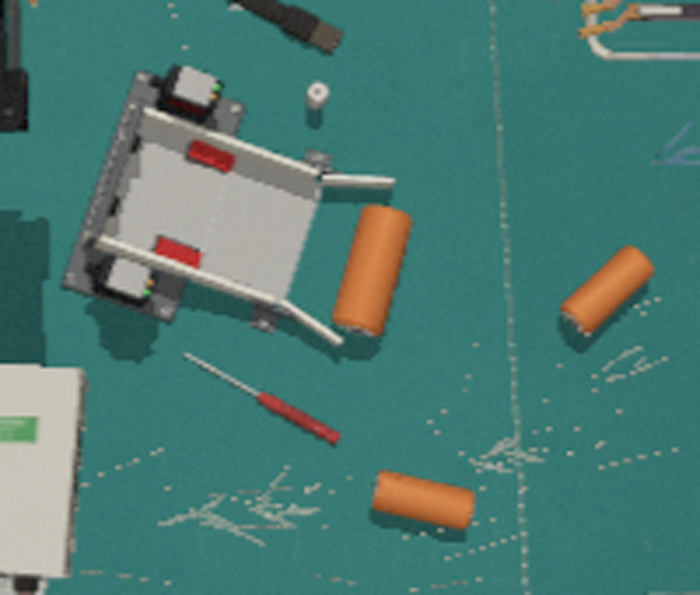

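View pics/ca.png

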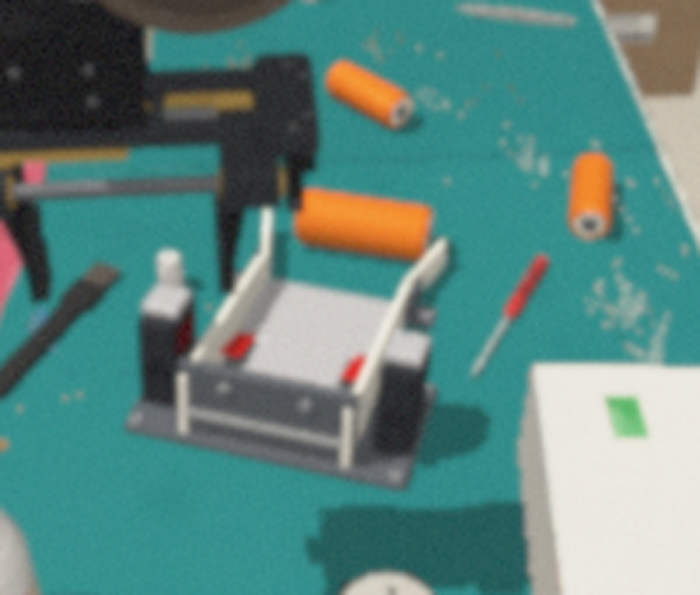

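The big orange roller at side (294,182), top (345,208) lies in front of the ramp between the wings. The smaller look-alikes are at side (358,177) and (297,145), top (359,273) and (415,212). I choose the big one, and the crops confirm it. Next I measure the stand and the roller.

```bash
cat > fit.py <<'E'
from h import *
from scipy.optimize import least_squares
def onz(n,uv,z):
    f,cx,cy,T=K(n); out=[]
    for (u,v),h in zip(uv,z):
        d=T[:3,:3]@np.array([(u-cx)/f,(v-cy)/f,1]); out.append(T[:3,3]+d*(h-T[2,3])/d[2])
    return np.array(out)
E
python3 - <<'E'
from fit import *
c=np.array([[392,181],[341,341],[322,180],[285,301]])/3.5+[240,130]-.5
W=onz("top",c,[.026]*4)[:,:2]; print("top wings",W.round(4).tolist(),np.linalg.norm(W[0]-W[1]))
c2=np.array([[268,210],[446,243]])/3.5+[190,120]-.5
S=onz("side",c2,[.026]*2)[:,:2]; print("side wingtips",S.round(4).tolist(),np.linalg.norm(S[0]-S[1]))
# deck plane from depth, both cameras
for n in("side","top"):
    z=np.load(n+"0.npz");im=z["im"].astype(int);d=z["d"];P=pts(n,d)
    o=vision.cut_out(n,"deck")
    g=o[0]["region"] if o else None
    Q=P[g&(d>0)]; 
    A=np.c_[Q[:,:2],np.ones(len(Q))]; best=None
    rng=np.random.default_rng(0)
    for _ in range(2000):
        s=rng.choice(len(Q),3,False)
        try: w=np.linalg.solve(A[s],Q[s,2])
        except Exception: continue
        if not .08<np.hypot(*w[:2])<.25: continue
        k=(abs(A@w-Q[:,2])<.003); 
        if best is None or k.sum()>best.sum(): best=k
    w=np.linalg.lstsq(A[best],Q[best,2],rcond=None)[0]
    print(n,"deck",best.sum(),len(Q),w.round(4),"slope",np.degrees(np.arctan(np.hypot(*w[:2]))),"az",np.degrees(np.arctan2(w[1],w[0])))
    o=vision.cut_out(n,"roller")
    o=min(o,key=lambda q:np.linalg.norm(q["uv"]-proj(n,[.473,-.295,.03])[0]))
    R=P[o["region"]&(d>0)]
    R=R[(R[:,2]>.012)&(R[:,2]<.05)]
    def f(p):
        a=np.array([-np.sin(p[2]),np.cos(p[2])]) ; q=R[:,:2]-p[:2]
        return np.hypot(q@a,R[:,2]-.022-p[3])-.022
    s=least_squares(f,[.473,-.295,np.radians(-15),0],loss="soft_l1",f_scale=.002).x
    ax=np.array([np.cos(s[2]),np.sin(s[2])]);t=(R[:,:2]-s[:2])@ax
    lo,hi=np.percentile(t,[1,99]);print(n,"roller c",(s[:2]+ax*(lo+hi)/2).round(4),"len",hi-lo,"axis deg",np.degrees(s[2]),"dz",s[3])
s=r.sense();print(s["tcp_pos"],np.round(s["ee_rot"],3).tolist(),s["gripper_width"])
E
```

```text
top wings [[0.5477, -0.3183], [0.4137, -0.2697], [0.5504, -0.2595], [0.4485, -0.2245]] 0.14251295721324012
side wingtips [[0.5474, -0.3183], [0.4112, -0.2667]] 0.14564546316116728
side deck 1092 3146 [0.0648 0.1373 0.004 ] slope 8.63150274947354 az 64.73476186277134
side roller c [ 0.4712 -0.299 ] len 0.10280065229768022 axis deg -17.317929129058786 dz 0.0005509884557848577
top deck 1151 2958 [0.0379 0.1495 0.0206] slope 8.76464515073023 az 75.7839847691676
top roller c [ 0.4713 -0.2974] len 0.09766590454367297 axis deg -17.021437574005777 dz 0.00020771492066680498
[6.24965499e-01 2.96781573e-05 4.04772573e-01] [[0.0, -1.0, 0.0], [-1.0, -0.0, 0.0], [-0.0, -0.0, -1.0]] 1.0022567572601957
```

```bash
cat > ov.py <<'E'
from fit import *
def deck(x,y,z,p):
    t=np.radians(9); X=x*np.cos(t)-z*np.sin(t); Z=x*np.sin(t)+z*np.cos(t); a=p[2]
    return np.array([p[0]+X*np.cos(a)-y*np.sin(a),p[1]+X*np.sin(a)+y*np.cos(a),Z])
def draw(n,im,p,box,s):
    o=cv2.resize(im[box[1]:box[3],box[0]:box[2]],None,fx=s,fy=s,interpolation=cv2.INTER_CUBIC)[...,::-1].copy()
    def L(P,c,world=False):
        q=(proj(n,np.array(P))-box[:2]+.5)*s
        cv2.polylines(o,[np.round(q).astype(int)],False,c,1)
    D=lambda x,y,z:deck(x/1e3,y/1e3,z/1e3,p)
    a=p[2]; B=lambda x,y,z:np.array([p[0]+(x*np.cos(a)-y*np.sin(a))/1e3,p[1]+(x*np.sin(a)+y*np.cos(a))/1e3,z/1e3])
    for k in(1,-1):
        L([B(-46,70*k,26),D(0,54*k,26),D(176,54*k,26)],(255,0,0))
        L([D(x,y*k,0 if x<100 else 9) for x,y in((88,37),(127,37),(127,52),(88,52),(88,37))],(0,255,255))
    L([D(176,-54,34),D(176,54,34)],(255,0,255)); L([D(0,-54,0),D(0,54,0)],(0,255,0))
    return o
E
python3 - <<'E'
from ov import *
p=[.4957,-.2498,np.radians(70)]
a=draw("side",np.load("side0.npz")["im"],p,(225,165,325,265),4)
b=draw("top",np.load("top0.npz")["im"],p,(250,140,350,240),4)
cv2.imwrite("pics/ov1.png",np.hstack([a,b]))
E
```

```text
(no output)
```

View pics/ov1.png

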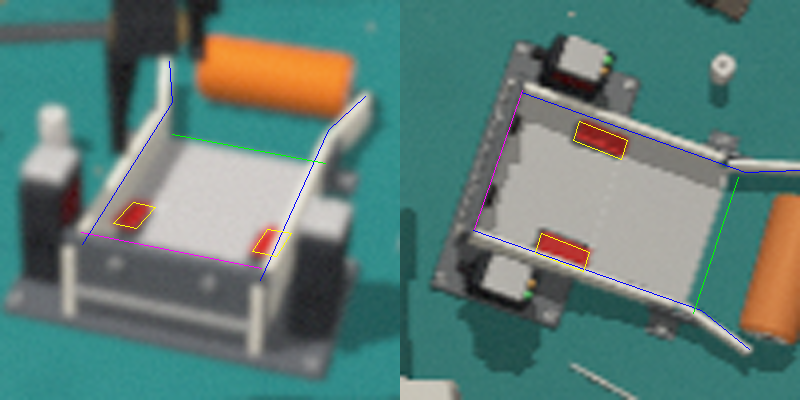

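The overlay agrees with both pictures to within about 2 mm. Now I work out the tool pose behind the roller.

```bash
cat > plan.py <<'E'
from ov import *
from scipy.spatial.transform import Rotation as Ro
p=[.4957,-.2498,np.radians(70)]
u=np.array([np.cos(p[2]),np.sin(p[2]),0]);v=np.array([-u[1],u[0],0]);t=np.radians(25)
zt=np.array([0,0,-np.cos(t)])+np.sin(t)*u; Rt=np.c_[np.cross(v,zt),v,zt]
def delta(tip): # tip world -> shift mm in current tool frame, turn
    s=r.sense();R=np.array(s["ee_rot"]);T=np.array(tip)-r.nose_length*zt
    return (R.T@(T-s["tcp_pos"])*1e3).round(1),np.degrees(Ro.from_matrix(R.T@Rt).as_rotvec()).round(2)
def bench(x,y,z): return np.array([p[0],p[1],z])+x*u+y*v
def where():
    s=r.sense();tip=np.array(s["tcp_pos"])+r.nose_length*np.array(s["ee_rot"])[:,2];d=tip-[p[0],p[1],0]
    return (np.array([d@u,d@v,tip[2]])*1e3).round(1),np.round(s["wrist_force"],1),round(s["time_s"],2),round(s["gripper_width"],3)
E
python3 -c "
from plan import *
print(where());print(delta(bench(-.110,0,.12)),delta(bench(-.110,0,.008)))
# tool-frame vectors after turn
print('u bench',Rt.T@u,'down',Rt.T@[0,0,-1],'ramp',Rt.T@(u*np.cos(.157)+[0,0,np.sin(.157)]))"
```

```text
(array([279. , -36. , 222.6]), array([-0.2, -0.4, -0.3]), 0.7, 1.002)
(array([425.6, 193.2, 119.6]), array([  4.36, -24.74,  19.68])) (array([425.6, 193.2, 231.6]), array([  4.36, -24.74,  19.68]))
u bench [-9.06307787e-01 -1.13779800e-17  4.22618262e-01] down [0.42261826 0.         0.90630779] ramp [-9.61239743e-01 -7.87050955e-18  2.75713903e-01]
```

```bash
python3 -m creep '[[-0.4,30,13,0,0.5,-3,2.4],[-0.4,60,27,0,1.1,-6.2,4.9],[-0.4,95,43,0,1.6,-9.3,7.4],[-0.4,130,59,0,2.2,-12.4,9.8],[-0.4,165,75,5,2.7,-15.5,12.3],[-0.4,200,91,10,3.3,-18.6,14.8],[-0.4,230,104,15,3.8,-21.6,17.2],[-0.4,250,113,20,4.36,-24.74,19.68]]'; python3 -c "
from plan import *
print(where());print(delta(bench(-.110,0,.12)))"
```

```text
time_s: 1.37
tcp_pos: [0.5106, -0.2524, 0.385]
ee_rot: [[-0.313, -0.938, 0.147], [-0.85, 0.346, 0.398], [-0.424, -0.001, -0.906]]
wrist_force: [-0.8, -0.2, -0.2]
gripper_width: 0.477
gripper_force: 0.0
(array([ 80. , -15.2, 220. ]), array([-0.8, -0.2, -0.2]), 1.37, 0.477)
(array([214.2,  14.2,   9.9]), array([-0.12,  0.1 , -0.18]))
```

```bash
python3 -m creep '[[-0.4,30,2,0,0,0,0],[-0.4,62,4,0,0,0,0],[-0.4,96,6,2,0,0,0],[-0.4,130,9,4,0,0,0],[-0.4,162,11,6,0,0,0],[-0.4,190,13,8,0,0,-0.1],[-0.4,208,14,10,0,0,-0.1],[-0.4,214,14,10,0,0,-0.2]]'; python3 - <<'E'
from plan import *
print(where())
for h in(.04,.008): print(delta(bench(-.110,0,h)))
im,d=vision.capture("side"); cv2.imwrite("pics/s2.png",cv2.resize(im[110:290,190:400],(700,600))[...,::-1])
E
```

```text
time_s: 2.03
tcp_pos: [0.4324, -0.4253, 0.2829]
ee_rot: [[-0.311, -0.94, 0.143], [-0.851, 0.342, 0.398], [-0.423, 0.002, -0.906]]
wrist_force: [0.5, -0.0, 0.5]
gripper_width: 0.298
gripper_force: 0.0
(array([-109.5,   -0.2,  117.9]), array([ 0.5, -0. ,  0.5]), 2.03, 0.298)
(array([33.3,  0.4, 70.3]), array([ 0.13,  0.03, -0.04]))
(array([46.9,  0.3, 99.3]), array([ 0.13,  0.03, -0.04]))
```

View pics/s2.png

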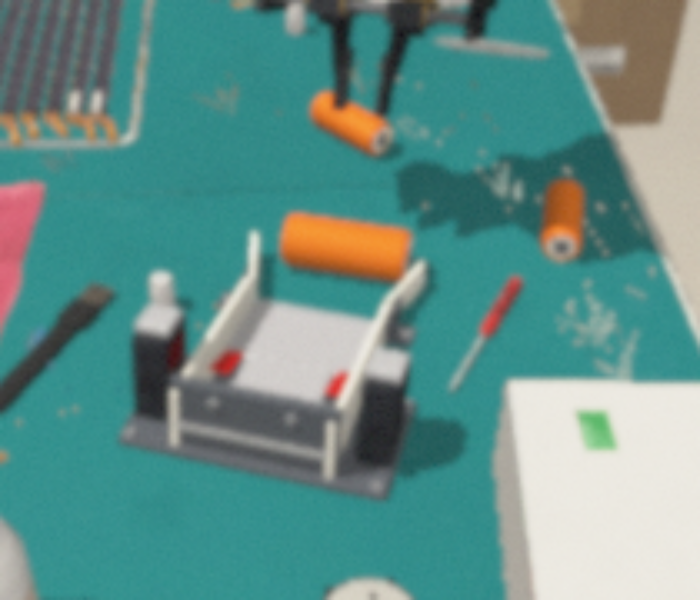

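The hand is behind and above the roller. The fingertips show near crop (345,100) and (385,105), and the small roller behind is well clear, so I descend.

```bash
python3 -m creep '[[-0.4,8,0,17,0,0,0],[-0.4,18,0,38,0,0,0],[-0.4,28,0,59,0,0,0],[-0.4,36,0,76,0,0,0],[-0.4,42,0,89,0,0,0],[-0.4,45,0,96,0,0,0],[-0.4,47,0,99,0.1,0,0],[-0.4,47,0,99,0.1,0,0]]'; python3 - <<'E'
from plan import *
print(where())
im,d=vision.capture("side"); cv2.imwrite("pics/s3.png",cv2.resize(im[130:260,220:370],(690,598),interpolation=cv2.INTER_CUBIC)[...,::-1])
E
```

```text
time_s: 2.75
tcp_pos: [0.4342, -0.4241, 0.1757]
ee_rot: [[-0.306, -0.941, 0.146], [-0.853, 0.339, 0.396], [-0.422, -0.003, -0.906]]
wrist_force: [-0.1, 0.3, 0.8]
gripper_width: 0.297
gripper_force: 0.0
(array([-107.9,   -2.1,   10.6]), array([-0.1,  0.3,  0.8]), 2.75, 0.297)
```

View pics/s3.png

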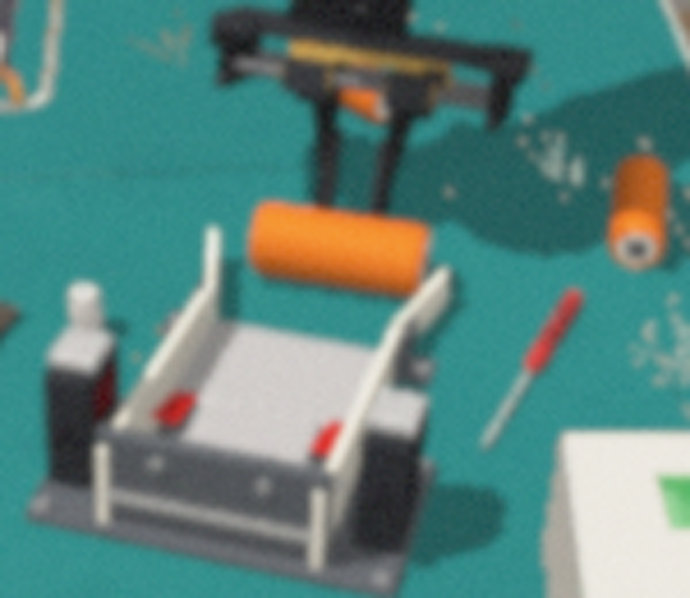

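The fingertips stand behind the roller, around crop (325-380,205). I creep forward.

```bash
python3 -m creep '[[-0.4,-1.8,0.5,1.2,0,0,0],[-0.4,-3.6,1,2.3,0,0,0],[-0.4,-5.4,1.5,3.4,0,0,0],[-0.4,-7.2,2,4.4,0,0,0],[-0.4,-9,2,5.2,0,0,0],[-0.4,-10.8,2,6,0,0,0],[-0.4,-12.6,2,6.9,0,0,0],[-0.4,-14.4,2,7.7,0,0,0]]' >/dev/null; python3 -c "
from plan import *
print(where())"
python3 -m creep '[[-0.4,-1.4,0,0.6,0,0,0],[-0.4,-2.8,0,1.3,0,0,0],[-0.4,-4.2,0,2,0,0,0],[-0.4,-5.6,0,2.6,0,0,0],[-0.4,-7,0,3.3,0,0,0],[-0.4,-8.4,0,3.9,0,0,0],[-0.4,-9.8,0,4.6,0,0,0],[-0.4,-11.2,0,5.2,0,0,0]]' >/dev/null
cat >> plan.py <<'E'
def roller(n="side"):
    im,d=vision.capture(n);P=pts(n,d);o=vision.cut_out(n,"roller")
    out=[]
    for q in o:
        R=P[q["region"]&(d>0)]
        if len(R)<50: continue
        m=np.median(R,0)-[p[0],p[1],0]
        if abs(m@v)>.05 or not -.12<m@u<.2: continue
        a=R[:,:2]-p[:2]; X=a@u;Y=a@v;Z=R[:,2]
        def f(s):
            c,k=np.cos(s[2]),np.sin(s[2]); return np.hypot((X-s[0])*c+Y*k,Z-s[1])-.022
        s=least_squares(f,[np.median(X),.022+max(0,np.median(X))*.16,0],loss="soft_l1",f_scale=.002).x
        out.append((round(q["conf"],2),"x,z mm",(s[:2]*1e3).round(1),"yaw",np.degrees(s[2]).round(1),"y",np.round(np.percentile(Y,[1,99]).mean()*1e3,1),"n",len(R)))
    return out,im
E
python3 -c "
from plan import *
print(where());print(roller()[0]);print(roller('top')[0])"
```

```text
(array([-91.6,   0.2,   9.7]), array([ 0.4,  0.2, -0.4]), 3.47, 0.3)
(array([-79.3,   0.2,   9.7]), array([-0.6, -0.2,  0.7]), 4.13, 0.301)Traceback (most recent call last):
  File "<string>", line 3, in <module>
    print(where());print(roller()[0]);print(roller('top')[0])
                         ~~~~~~^^
  File "plan.py", line 21, in roller
    a=R[:,:2]-p[:2]; X=a@u;Y=a@v;Z=R[:,2]
                       ~^~
ValueError: matmul: Input operand 1 has a mismatch in its core dimension 0, with gufunc signature (n?,k),(k,m?)->(n?,m?) (size 3 is different from 2)
```

```bash
sed -i 's/X=a@u;Y=a@v/X=a@u[:2];Y=a@v[:2]/' plan.py; python3 -c "
from plan import *
print(roller()[0]);print(roller('top')[0])"
python3 -m creep '[[-0.4,-1.4,0,0.6,0,0,0],[-0.4,-2.8,0,1.3,0,0,0],[-0.4,-4.2,0,2,0,0,0],[-0.4,-5.6,0,2.6,0,0,0],[-0.4,-7,0,3.3,0,0,0],[-0.4,-8.4,0,3.9,0,0,0],[-0.4,-9.8,0,4.6,0,0,0],[-0.4,-11.2,0,5.2,0,0,0]]' >/dev/null
python3 -c "
from plan import *
print(where());print(roller()[0]);print(roller('top')[0])"
```

```text
[]
[]
(array([-66.9,   0.3,   9.7]), array([ 0.7,  0.1, -0.6]), 5.1, 0.296)
[(0.63, 'x,z mm', array([-36. ,  22.5]), 'yaw', np.float64(2.2), 'y', np.float64(8.3), 'n', 593)]
[(0.33, 'x,z mm', array([115.9,  31. ]), 'yaw', np.float64(-68.2), 'y', np.float64(-1.6), 'n', 2724)]
```

```bash
for i in 1; do python3 -m creep '[[-0.4,-1.4,0,0.6,0,0,0],[-0.4,-2.8,0,1.3,0,0,0],[-0.4,-4.2,0,2,0,0,0],[-0.4,-5.6,0,2.6,0,0,0],[-0.4,-7,0,3.3,0,0,0],[-0.4,-8.4,0,3.9,0,0,0],[-0.4,-9.8,0,4.6,0,0,0],[-0.4,-11.2,0,5.2,0,0,0]]' | grep force; done; python3 -m creep '[[-0.4,-1.4,0,0.6,0,0,0],[-0.4,-2.8,0,1.3,0,0,0],[-0.4,-4.2,0,2,0,0,0],[-0.4,-5.6,0,2.6,0,0,0],[-0.4,-7,0,3.3,0,0,0],[-0.4,-8.4,0,3.9,0,0,0],[-0.4,-9.8,0,4.6,0,0,0],[-0.4,-11.2,0,5.2,0,0,0]]' |grep force
python3 - <<'E'
from plan import *
print(where());a,im=roller();print(a);cv2.imwrite("pics/s4.png",cv2.resize(im[150:260,220:350],(690,584),interpolation=cv2.INTER_CUBIC)[...,::-1])
E
```

```text
wrist_force: [-0.1, -0.5, 0.9]
gripper_force: 0.4
wrist_force: [-0.9, -0.4, 0.3]
gripper_force: 0.4
(array([-42.3,   0.3,   9.7]), array([-0.9, -0.4,  0.3]), 6.63, 0.302)
[(0.92, 'x,z mm', array([-12.1,  22.4]), 'yaw', np.float64(0.3), 'y', np.float64(2.1), 'n', 607)]
```

View pics/s4.png

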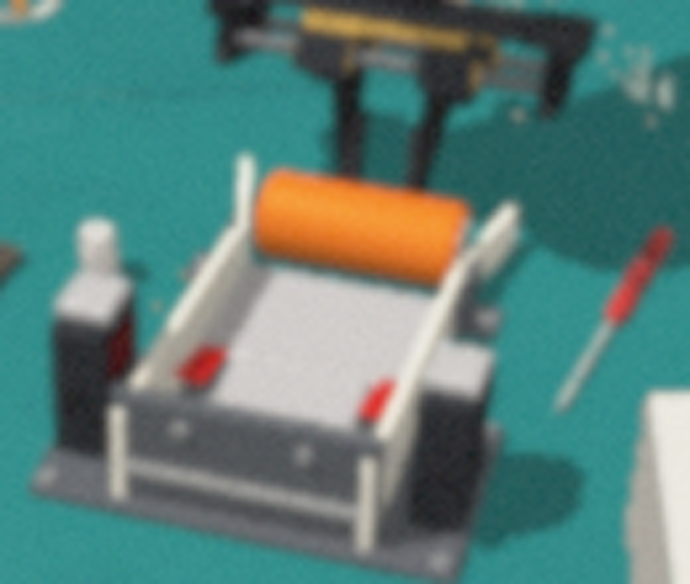

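The roller, at crop (360,225), is square in the channel mouth with the fingers right behind it. I keep pushing level until the tips pass the foot.

```bash
python3 -m creep '[[-0.4,-1.7,0,0.8,0,0,0],[-0.4,-3.4,0,1.6,0,0,0],[-0.4,-5.1,0,2.4,0,0,0],[-0.4,-6.8,0,3.2,0,0,0],[-0.4,-8.5,0,4,0,0,0],[-0.4,-10.2,0,4.8,0,0,0],[-0.4,-11.9,0,5.6,0,0,0],[-0.4,-13.6,0,6.3,0,0,0]]' |grep force; python3 -c "
from plan import *
print(where());print(roller()[0])"
python3 -m creep '[[-0.4,-1.7,0,0.8,0,0,0],[-0.4,-3.4,0,1.6,0,0,0],[-0.4,-5.1,0,2.4,0,0,0],[-0.4,-6.8,0,3.2,0,0,0],[-0.4,-8.5,0,4,0,0,0],[-0.4,-10.2,0,4.8,0,0,0],[-0.4,-11.9,0,5.6,0,0,0],[-0.4,-13.6,0,6.3,0,0,0]]' |grep force; python3 -c "
from plan import *
print(where());print(roller()[0])"
```

```text
wrist_force: [-0.6, -0.9, 0.3]
gripper_force: 0.5
(array([-27.3,   0.4,   9.8]), array([-0.6, -0.9,  0.3]), 7.4, 0.298)
[(0.6, 'x,z mm', array([ 2.1, 23.7]), 'yaw', np.float64(0.2), 'y', np.float64(0.8), 'n', 638)]
wrist_force: [-1.1, 0.1, -0.4]
gripper_force: 0.4
(array([-12.2,   0.4,   9.8]), array([-1.1,  0.1, -0.4]), 8.17, 0.297)
[(0.63, 'x,z mm', array([16.3, 25.9]), 'yaw', np.float64(0.3), 'y', np.float64(-1.0), 'n', 681), (0.43, 'x,z mm', array([142.6,  38.7]), 'yaw', np.float64(-1.8), 'y', np.float64(-0.7), 'n', 3203)]
```

```bash
python3 -m creep '[[-0.4,-1.7,0,0.8,0,0,0],[-0.4,-3.4,0,1.6,0,0,0],[-0.4,-5.1,0,2.4,0,0,0],[-0.4,-6.8,0,3.2,0,0,0],[-0.4,-8.5,0,4,0,0,0],[-0.4,-10.2,0,4.8,0,0,0],[-0.4,-11.9,0,5.6,0,0,0],[-0.4,-13.6,0,6.3,0,0,0]]' |grep force
python3 -m creep '[[-0.4,-1.9,0,0.55,0,0,0],[-0.4,-3.8,0,1.1,0,0,0],[-0.4,-5.7,0,1.65,0,0,0],[-0.4,-7.6,0,2.2,0,0,0],[-0.4,-9.5,0,2.75,0,0,0],[-0.4,-11.4,0,3.3,0,0,0],[-0.4,-13.3,0,3.8,0,0,0],[-0.4,-15.2,0,4.4,0,0,0]]' |grep force
cat >> plan.py <<'E'
def dk(x,z): c,s=np.cos(np.radians(9)),np.sin(np.radians(9)); return np.round([x*c+z*s,z*c-x*s],1)
E
python3 -c "
from plan import *
w=where();print(w,dk(w[0][0],w[0][2]))
for q in roller()[0]: print(q,dk(*q[2]))"
```

```text
wrist_force: [0.1, -1.2, 1.2]
gripper_force: 0.4
wrist_force: [0.3, -0.6, 0.6]
gripper_force: 0.4
(array([18.4,  0.5, 12.3]), array([ 0.3, -0.6,  0.6]), 9.6, 0.299) [20.1  9.3]
(0.55, 'x,z mm', array([46.1, 30.4]), 'yaw', np.float64(0.3), 'y', np.float64(1.4), 'n', 720) [50.3 22.8]
```

```bash
python3 -m creep '[[-0.4,-1.9,0,0.55,0,0,0],[-0.4,-3.8,0,1.1,0,0,0],[-0.4,-5.7,0,1.65,0,0,0],[-0.4,-7.6,0,2.2,0,0,0],[-0.4,-9.5,0,2.75,0,0,0],[-0.4,-11.4,0,3.3,0,0,0],[-0.4,-13.3,0,3.8,0,0,0],[-0.4,-15.2,0,4.4,0,0,0]]' |grep force
python3 -m creep '[[-0.4,-1.9,0,0.55,0,0,0],[-0.4,-3.8,0,1.1,0,0,0],[-0.4,-5.7,0,1.65,0,0,0],[-0.4,-7.6,0,2.2,0,0,0],[-0.4,-9.5,0,2.75,0,0,0],[-0.4,-11.4,0,3.3,0,0,0],[-0.4,-13.3,0,3.8,0,0,0],[-0.4,-15.2,0,4.4,0,0,0]]' |grep force
python3 -m creep '[[-0.4,-1.9,0,0.55,0,0,0],[-0.4,-3.8,0,1.1,0,0,0],[-0.4,-5.7,0,1.65,0,0,0],[-0.4,-7.6,0,2.2,0,0,0],[-0.4,-9.5,0,2.75,0,0,0],[-0.4,-11.4,0,3.3,0,0,0],[-0.4,-13.3,0,3.8,0,0,0],[-0.4,-15.2,0,4.4,0,0,0]]' |grep force
python3 -c "
from plan import *
w=where();print(w,dk(w[0][0],w[0][2]))
for q in roller()[0]: print(q,dk(*q[2]))"
```

```text
wrist_force: [-0.2, -0.8, 0.3]
gripper_force: 0.4
wrist_force: [0.3, -0.8, -0.2]
gripper_force: 0.4
wrist_force: [-0.3, -1.0, -0.2]
gripper_force: 0.4
(array([65.5,  0.7, 19.6]), array([-0.3, -1. , -0.2]), 11.7, 0.299) [67.8  9.1]
(0.93, 'x,z mm', array([92.9, 38.1]), 'yaw', np.float64(0.1), 'y', np.float64(1.8), 'n', 718) [97.7 23.1]
```

```bash
python3 -m creep '[[-0.4,-1.9,0,0.55,0,0,0],[-0.4,-3.8,0,1.1,0,0,0],[-0.4,-5.7,0,1.65,0,0,0],[-0.4,-7.6,0,2.2,0,0,0],[-0.4,-9.5,0,2.75,0,0,0],[-0.4,-11.4,0,3.3,0,0,0],[-0.4,-13.3,0,3.8,0,0,0],[-0.4,-15.2,0,4.4,0,0,0]]' |grep force
python3 -m creep '[[-0.4,-1.9,0,0.55,0,0,0],[-0.4,-3.8,0,1.1,0,0,0],[-0.4,-5.7,0,1.65,0,0,0],[-0.4,-7.6,0,2.2,0,0,0],[-0.4,-9.5,0,2.75,0,0,0],[-0.4,-11.4,0,3.3,0,0,0],[-0.4,-13.3,0,3.8,0,0,0],[-0.4,-15.2,0,4.4,0,0,0]]' |grep force
python3 -m creep '[[-0.4,-1.2,0,0.35,0,0,0],[-0.4,-2.4,0,0.7,0,0,0],[-0.4,-3.6,0,1.05,0,0,0],[-0.4,-4.8,0,1.4,0,0,0],[-0.4,-6,0,1.75,0,0,0],[-0.4,-7.2,0,2.1,0,0,0],[-0.4,-8.4,0,2.4,0,0,0],[-0.4,-9.6,0,2.75,0,0,0]]' |grep force
python3 -c "
from plan import *
w=where();print(w,dk(w[0][0],w[0][2]))
for q in roller()[0]: print(q,dk(*q[2]))"
```

```text
wrist_force: [-1.0, -0.8, 0.4]
gripper_force: 0.4
wrist_force: [-0.1, -0.7, -0.7]
gripper_force: 0.4
wrist_force: [-0.2, -0.0, 0.6]
gripper_force: 0.1
(array([106.4,   0.8,  26. ]), array([-0.2, -0. ,  0.6]), 13.8, 0.3) [109.2   9. ]
(0.9, 'x,z mm', array([134.2,  44.4]), 'yaw', np.float64(0.3), 'y', np.float64(0.9), 'n', 622) [139.5  22.9]
```

```bash
python3 -m creep '[[-0.4,-0.9,0,0.25,0,0,0],[-0.4,-1.8,0,0.5,0,0,0],[-0.4,-2.7,0,0.75,0,0,0],[-0.4,-3.6,0,1.05,0,0,0],[-0.4,-4.5,0,1.3,0,0,0],[-0.4,-5.4,0,1.55,0,0,0],[-0.4,-6.3,0,1.8,0,0,0],[-0.4,-7,0,2,0,0,0]]' |grep force
python3 -c "
from plan import *
w=where();print(w,dk(w[0][0],w[0][2]))
for q in roller()[0]: print(q,dk(*q[2]))"
python3 -m creep '[[-0.4,-0.6,0,0.15,0,0,0],[-0.4,-1.2,0,0.3,0,0,0],[-0.4,-1.8,0,0.5,0,0,0],[-0.4,-1.8,0,0.5,0,0,0]]' |grep force
python3 - <<'E'
from plan import *
w=where();print(w,dk(w[0][0],w[0][2]))
a,im=roller()
for q in a: print(q,dk(*q[2]))
cv2.imwrite("pics/s5.png",cv2.resize(im[150:260,220:350],(690,584),interpolation=cv2.INTER_CUBIC)[...,::-1])
E
```

```text
wrist_force: [-0.5, -3.1, -0.5]
gripper_force: 1.7
(array([113.2,   0.8,  27.1]), array([-0.5, -3.1, -0.5]), 14.57, 0.299) [116.    9.1]
(0.86, 'x,z mm', array([140.7,  45.5]), 'yaw', np.float64(0.2), 'y', np.float64(1.3), 'n', 552) [146.1  22.9]
wrist_force: [-3.0, -7.2, -0.5]
gripper_force: 3.5
(array([113.4,   0.9,  27.1]), array([-3. , -7.2, -0.5]), 15.0, 0.3) [116.2   9. ]
(0.87, 'x,z mm', array([141.2,  45.4]), 'yaw', np.float64(-0.8), 'y', np.float64(2.0), 'n', 548) [146.6  22.8]
```

View pics/s5.png

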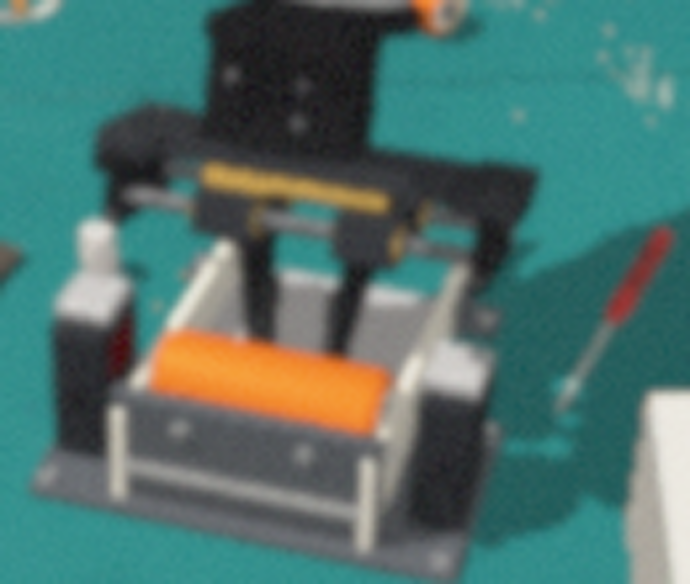

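The roller is on the stops: the push has built to 8 N and the tips no longer advance. I ease back slowly, staying right behind it, to see whether the latch holds it.

```bash
python3 -m creep '[[-0.4,0,0,0,0,0,0],[-0.4,0,0,0,0,0,0],[-0.4,0.6,0,-0.2,0,0,0],[-0.4,1.2,0,-0.35,0,0,0],[-0.4,1.8,0,-0.5,0,0,0],[-0.4,2.4,0,-0.7,0,0,0],[-0.4,3,0,-0.85,0,0,0],[-0.4,3.6,0,-1,0,0,0]]' |grep force
python3 -m creep '[[-0.4,0.6,0,-0.2,0,0,0],[-0.4,1.2,0,-0.35,0,0,0],[-0.4,1.8,0,-0.5,0,0,0],[-0.4,2.4,0,-0.7,0,0,0],[-0.4,3,0,-0.85,0,0,0],[-0.4,3.6,0,-1,0,0,0],[-0.4,4.2,0,-1.2,0,0,0],[-0.4,4.2,0,-1.2,0,0,0]]' |grep force
python3 -c "
from plan import *
w=where();print(w,dk(w[0][0],w[0][2]))
for q in roller()[0]: print(q,dk(*q[2]))"
```

```text
wrist_force: [-0.4, -0.2, -0.0]
gripper_force: 0.1
wrist_force: [-0.1, 0.4, 0.2]
gripper_force: 0.0
(array([107.1,   0.7,  26.1]), array([-0.1,  0.4,  0.2]), 16.43, 0.299) [109.9   9. ]
(0.94, 'x,z mm', array([136.8,  44.8]), 'yaw', np.float64(-0.3), 'y', np.float64(-1.9), 'n', 652) [142.1  22.8]
```

```bash
python3 -m creep '[[-0.4,0.7,0,-0.2,0,0,0],[-0.4,1.5,0,-0.4,0,0,0],[-0.4,2.5,0,-0.7,0,0,0],[-0.4,4,0,-1.1,0,0,0],[-0.4,6,0,-1.7,0,0,0],[-0.4,8,0,-2.3,0,0,0],[-0.4,10,0,-2.9,0,0,0],[-0.4,12,0,-3.4,0,0,0]]' |grep force
python3 -c "
from plan import *
w=where();print(w,dk(w[0][0],w[0][2]))
for q in roller()[0]: print(q,dk(*q[2]))"
```

```text
wrist_force: [-0.1, -0.0, 0.9]
gripper_force: 0.0
(array([94.6,  0.7, 24.1]), array([-0.1, -0. ,  0.9]), 17.2, 0.305) [97.2  9. ]
(0.73, 'x,z mm', array([137. ,  44.8]), 'yaw', np.float64(-0.2), 'y', np.float64(-1.8), 'n', 612) [142.3  22.8]
(0.24, 'x,z mm', array([154.3,  42.2]), 'yaw', np.float64(0.1), 'y', np.float64(-1.0), 'n', 2603) [159.   17.5]
```

The latch holds the roller, so I withdraw along the finger axis.

```bash
python3 -m creep '[[-0.4,2,0,-8,0,0,0],[-0.4,4,0,-20,0,0,0],[-0.4,6,0,-36,0,0,0],[-0.4,8,0,-56,0,0,0],[-0.4,10,0,-78,0,0,0],[-0.4,12,0,-98,0,0,0],[-0.4,12,0,-112,0,0,0],[-0.4,12,0,-118,0,0,0]]' |grep force
python3 -m creep '[[-0.4,15,0,-10,0,0,0],[-0.4,40,0,-20,0,0,0],[-0.4,65,0,-30,0,0,0],[-0.4,85,0,-38,0,0,0],[-0.4,95,0,-42,0,0,0],[-0.4,95,0,-42,0,0,0],[-0.4,95,0,-42,0,0,0],[-0.4,95,0,-42,0,0,0]]' |grep force
python3 - <<'E'
from plan import *
print(where())
a,im=roller()
for q in a: print(q,dk(*q[2]))
t,_=vision.capture("top")
c=lambda i,b:cv2.resize(i[b[1]:b[3],b[0]:b[2]],(400,400),interpolation=cv2.INTER_CUBIC)
cv2.imwrite("pics/s6.png",np.hstack([c(im,(220,150,330,260)),c(t,(250,140,350,240))])[...,::-1])
E
```

```text
wrist_force: [-0.6, 0.1, -0.3]
gripper_force: 0.0
wrist_force: [-0.2, 1.5, -0.6]
gripper_force: 0.0
(array([-68.7,   0.7, 124.1]), array([-0.2,  1.5, -0.6]), 18.63, 0.301)
(0.58, 'x,z mm', array([137.3,  44.8]), 'yaw', np.float64(0.5), 'y', np.float64(1.4), 'n', 572) [142.6  22.8]
```

View pics/s6.png

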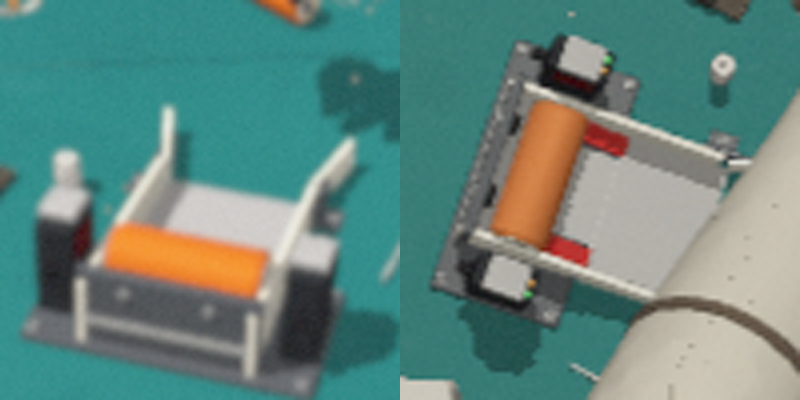

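The roller sits against both raised red leaves, at top-crop (605,138) and (568,250), and the hand is clear. I hand in the job.

```bash
python3 -c "
from station import r
print(r.finish_job())"
```

```text
the job is handed in; nothing more can be done
None
```

The roller was pushed up the ramp to the stops and now rests on the raised latch, with the hand clear of it; the job was handed in at about 19 s.

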